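# Uncover a bottle and index its carrier to the next station

## Robot

A 7-joint arm with a two-finger parallel gripper is mounted at the origin on the work surface. World frame = base frame: x ahead of the robot, y to its left, z up, the work surface at z = 0. Lengths are in m, angles in rad, forces in N, time in s.
With the tool pointing down it reaches from about 0.425 to 0.875 m from the base axis. Payload 4.7 kg.
Tool frame: the origin (TCP) lies on the centre line of the jaws, within the pads' length; the fingertips stand 14 mm ahead of it and the grasp point (between the pads) lies 5 mm behind it; z points along the fingers, y is the line along which they close (so a half turn about z gives the same grasp; the last joint's range is limited). The gripper opens to 87 mm and grips with 3 to 60 N. Pads are 19 mm wide; open, the fingers measure 117 mm over their backs; the gripper's body (75 mm by 190 mm) begins 51 mm behind the grasp point.
Start: joints at [1.208, 0.321, -0.07, 1.45, 0.023, 1.371, -0.057], TCP at [0.239, -0.604, 0.237] pointing down, gripper open.
Joint ranges: [-2.86, 2.86], [-0.3, 2.09], [-1.38, 1.24], [0.06, 2.45], [-1.56, 4.7], [0.09, 2.05], [-2.69, 2.69]. Speed limits (rad/s): [2.57, 2.57, 3.14, 3.14, 3.14, 3.14, 3.14].

## Interface

Orientations are given as a rotation vector (axis times angle).
In Python, from bench import ctrl gives the robot as it stands.
- The arm moves only by the tool send_rows, never from a script. Its argument "steps" is a list of rows, each an object of numbers: "tx", "ty", "tz": the shift along the tool's x, y, z in units of 60 mm (1.0 is 60 mm); "turn": the turn about the tool's z in units of 8 degrees (1.0 is 8 degrees); "grip": the opening, from 0 (shut) to 1 (fully open). A call has 1 to 12 rows; each row shifts and turns the commanded pose from where the row before left it, along the tool's axes as they then stand; what a row does not reach is not made up. A row lasts 1/8 s, in which the tool goes at most 62.5 mm and 10.7 degrees, less where a joint would pass 70% of its speed; a pose out of reach is approached as far as the arm can. A call is refused whole if a number of a shift passes 1 or a number of a turn 1, either way. A call with a gripper value outside its range is refused whole. The fingers move at their own pace and stop on an object; "newtons" is the grip in N (left out, the last holds). Time passes only in rows, so rows that do not move let the fingers close. It gives the time, the measured TCP pose, the force, the opening and the grip force at its end, in the units of the state.
- ctrl.get_state(): the state, without advancing time (a new reading comes with each control period).
- ctrl.get_image(name): name is "scene" or "top" or "wrist"; returns a dict with "pixels" (420x560x3 uint8, red, green, blue), "K" (3x3 intrinsics, pixels), "dist" ([k1, k2, p1, p2, k3] as OpenCV has them; the pictures are not rectified), "cam_to_world" (4x4, takes a point from camera to world coordinates); the wrist camera has in their place "T_tool_cam" (4x4, takes a point from camera to tool coordinates, whose origin is the TCP and whose axes are the flange's). Camera axes: x right, y down, z forward; pixel columns grow to the right and rows downward; lengths in m; the calibration is good to about 2 mm. A picture is of the moment at which its call begins: read the wrist's pose just before it. There is no depth.
- ctrl.close_job(): hands the job in; it is judged then, once.
The state is a dict: "time": time; "joint_positions": joint angles; "qd": joint speeds; "joint_torque": joint torques, N m; "position": TCP position; "tool_rot": TCP orientation; "ft_force": force on the tool from outside, world axes, zero at the start; "torque": the same for the moment, N m; "grip_width": opening from 0.0 (shut) to 1.0 (fully open); "grip_force": force on a finger pad.
Only numpy, scipy, OpenCV 4.12 (cv2) and the standard library are available. Lean on these libraries where they do the work, as an engineer would, in place of code of your own. Each camera call takes 0.05 s, during which the arm holds its last target. There are 200 camera calls.

## Task

Take the loose orange dust cover off the neck of the teal bottle that stands in the rail carrier and stand it, open side down, in the blue tray. Only then slide the carrier along its rail until it clicks into the detent at the green-marked station, without running past it. The bottle must stay standing in its nest, and everything else on the table is to be left where it is.

Things in the scene. Friction and masses are not known exactly. Their poses are not given: they have to be found in the camera images.
- rail: rail slide fixed to the table, turned up to 0.3 rad: aluminium base 140 x 400 x 10 mm with two steel bars (tops at z 27 mm) along its y axis. Origin: centre of its underside; z up. End blocks 40 mm high: red at +y, grey at -y. Green marks on the base beside the bars at y = +60 mm show the station; there, at x = +63 mm, stands a post with a green sensor head, 87 mm high.
- carrier: the carrier; slides along the rail's y axis only (about 1 N friction). Origin: on the plate's underside below the nest centre, 30 mm above the table; axes as the rail. White plate 90 mm (x) by 162 mm (y), 8 mm thick, from y = -111 to +51 mm. It starts 80 to 130 mm short (-y) of the station. The sprung detent there takes about 4 N to enter and draws it in over the last 5 mm.
- nest (a point): centre of the carrier's nest floor, on the plate's top, 38 mm above the table, where the bottle stands; a grey ring (58 mm bore, 67 mm outside, 14 mm high) surrounds it. It stays at rail x = 0.
- handle (a point): the carrier's handle: a black upright block, 24 mm (rail x) by 20 mm (rail y), from the plate up to 128 mm above the table, on the trailing (-y) end, 90 mm behind the nest centre. This point is on its axis, 128 mm above the table (the middle of its top face). Push its -y face or grip it across its 24 mm.
- station (a point): point that the nest centre meets when the carrier is in the detent (rail x = 0, y = +60 mm, 38 mm above the table); then the small green marks on the carrier's edges, in line with the nest, meet the rail's green marks
- bottle: teal ceramic bottle, loose in the nest with about 2 mm play. Origin: centre of its underside; z up. Body 54 mm across, shoulder at 60 to 74 mm, neck 26 mm across up to 112 mm. 0.25 kg.
- cover: orange plastic dust cover, a cup turned upside down, loose over the bottle's neck: 36 mm outside diameter, 40 mm high, 2.2 mm wall, 4 mm top, open below; about 30 g. Origin: centre of its open (lower) rim; z up through its closed top. At the start its rim is 76 mm above the bottle's underside (114 mm above the table), its top 154 mm above the table.
- tray: blue open tray fixed to the table, 150 x 150 mm outside, 32 mm high, 5 mm walls and floor, empty, to the left or the right of the rail. Origin: centre of its underside; axes along its sides.
- stopper_tray: grey open tray of the same size on the other side of the rail, fixed, holding two gold stoppers. Not to be used.
- bottle_b: teal bottle with a gold stopper, 54 mm across, 126 mm high, beyond the rail; bystander. Origin: centre of its underside.
- bottle_c: another such bottle beyond the rail; bystander. Origin: centre of its underside.
- gift_carton: small cardboard gift carton 60 x 60 x 110 mm with red bands; bystander. Origin: centre of its underside.
- wrench: steel wrench 150 mm long lying between robot and rail; bystander. Origin: centre of its underside.
- jar: amber jar with white lid, 70 mm across, 90 mm high; bystander. Origin: centre of its underside.
- tape_roll: roll of amber tape lying flat, 96 mm across, 45 mm high; bystander. Origin: centre of its underside.
- stopper0: gold stopper in the grey tray, 32 mm across, 32 mm high; bystander. Origin: centre of its underside.
- stopper1: the other gold stopper in the grey tray; bystander. Origin: centre of its underside.
Mind the look-alikes: they are no part of the job. Several things look just like the tray: the one meant starts farthest from the robot's base. Several things have the shape of the cover; the one meant has the colours described above.

How it is judged:
On the way, in this order (a step that is already met when the one before it is completed fails the run):
1. the cover stands released in the blue tray while the carrier is still on the loading stretch (its nest over 50 mm short of the station) (x of cover in the frame of tray between -0.056 and 0.056 m and y of cover in the frame of tray between -0.056 and 0.056 m and z of cover in the frame of tray between 0 and 0.012 m and angle between cover's own z axis and vertical below 0.2 rad and contact force between the fingers and cover below 0.1 N and linear speed of cover below 0.03 m/s and y of nest in the frame of station below -0.05 m and distance between bottle and nest below 0.006 m and angle between bottle's own z axis and vertical below 0.1 rad), for 0.2 s.
2. the carrier is in the station detent with the bottle standing in its nest (y of nest in the frame of station between -0.004 and 0.004 m and distance between bottle and nest below 0.006 m and angle between bottle's own z axis and vertical below 0.1 rad), for 0.2 s.
At the end, for the whole second after the job is handed in: The cover stands at rest, open side down (tilt under 0.2 rad), on the floor of the blue tray, let go; the carrier rests in the station detent (nest within 4 mm of the station along the rail); the bottle stands at rest in its nest (within 6 mm, tilt under 0.1 rad) (all of step 2 and x of cover in the frame of tray between -0.056 and 0.056 m and y of cover in the frame of tray between -0.056 and 0.056 m and z of cover in the frame of tray between 0 and 0.012 m and angle between cover's own z axis and vertical below 0.2 rad and contact force between the fingers and cover below 0.1 N and linear speed of each of cover, bottle below 0.03 m/s and linear speed of carrier below 0.01 m/s); the robot touches nothing.
It fails at once if the carrier runs past the station (nest over 20 mm beyond it) (y of nest in the frame of station above 0.02 m).
It fails at once if the bottle tips (over 0.4 rad) or leaves its nest (over 40 mm) (angle between bottle's own z axis and vertical above 0.4 rad or distance between bottle and nest above 0.04 m).
It fails at once if a bystander is moved by more than 25 mm (distance of any of bottle_b, bottle_c, gift_carton, wrench, jar, tape_roll, stopper0, stopper1 from where it was at the start of the episode above 0.025 m).
It also fails if it takes over 58 s, if anything falls off the work surface, if the arm or the gripper's body presses on something with over 40 N, if the wrist force passes 120 N, or if a joint passes its speed limit or range.

## Working session

There is one attempt and no reset: what is moved stays moved. The work goes in short steps, Python scripts to look and compute and a tool call to move; the robot and the scene stay as the last step left them, time stands still between calls to the robot, and variables do not carry over. Pictures are saved under pics/ and viewed, at most 10 in all, crops included, and the job is handed in when it is done.

Besides the shell and the picture viewer there is one more tool, called as name(argument=value, ...), one argument or row to a line, values as JSON. send_rows: Moves the arm, as the interface text tells. Its arguments: {"type":"object","properties":{"steps":{"type":"array"},"newtons":{"type":"number"}},"required":["steps"]}

```bash
mkdir -p pics; cat > h.py <<'E'
import numpy as np, cv2
from bench import ctrl
def grab(n,f):
    s=ctrl.get_state(); d=ctrl.get_image(n); cv2.imwrite(f,d["pixels"][:,:,::-1]); np.savez(f[:-4]+".npz",pos=s["position"],rot=s["tool_rot"],**{k:np.array(v) for k,v in d.items()}); return s,d
def ray(d,uv,T=None):
    T=d["cam_to_world"] if T is None else T
    p=cv2.undistortPoints(np.array(uv,float).reshape(-1,1,2),np.array(d["K"],float),np.array(d["dist"],float)).reshape(-1,2)
    r=np.c_[p,np.ones(len(p))]@np.array(T)[:3,:3].T
    return np.array(T)[:3,3],r
def onz(d,uv,z,T=None):
    o,r=ray(d,uv,T); z=np.broadcast_to(z,len(r)); return o+r*((z-o[2])/r[:,2])[:,None]
def wT(d):
    R=cv2.Rodrigues(np.array(d["rot"],float))[0]; A=np.eye(4);A[:3,:3]=R;A[:3,3]=d["pos"]; return A@d["T_tool_cam"]
E
python3 - <<'E'
from h import *
for n in("scene","top"):
    s,d=grab(n,f"pics/{n}0.png"); print(n,np.round(d["cam_to_world"],3).tolist())
print(s)
a=cv2.imread("pics/scene0.png");b=cv2.imread("pics/top0.png")
E
```

```text
scene [[0.543, 0.658, -0.521, 1.108], [0.84, -0.437, 0.322, -0.352], [-0.016, -0.613, -0.79, 0.997], [0.0, 0.0, 0.0, 1.0]]
top [[-0.027, -0.997, 0.077, 0.457], [-0.999, 0.029, 0.023, -0.014], [-0.025, -0.077, -0.997, 1.252], [0.0, 0.0, 0.0, 1.0]]
{'time': 0.05, 'joint_positions': array([ 1.20808261,  0.32179893, -0.07007608,  1.45166891,  0.02261408,
        1.37078947, -0.05686946]), 'qd': array([ 1.35060450e-03, -1.54297143e-03, -2.07330203e-03, -3.60763713e-03,
        3.91572255e-04,  9.62698474e-04, -8.58544461e-05]), 'joint_torque': array([ 1.28611126e-03, -4.92992020e+01, -4.05426733e-01, -3.13702583e+01,
       -6.42173225e-02,  3.98239447e-02,  7.96110135e-05]), 'position': array([ 0.23892703, -0.60393352,  0.23548011]), 'tool_rot': array([-3.08419463e+00, -5.88146890e-01,  7.27861991e-04]), 'ft_force': array([ 0.42041976, -0.56277641, -1.39976088]), 'torque': array([0.04736901, 0.04623219, 0.00322068]), 'grip_force': 0.0, 'grip_width': 0.9996556884657101}
```

View pics/scene0.png

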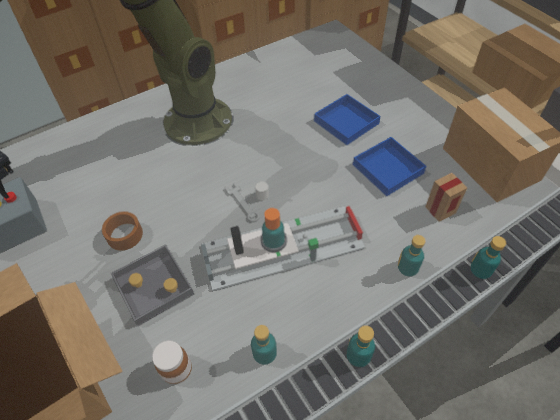

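View pics/top0.png

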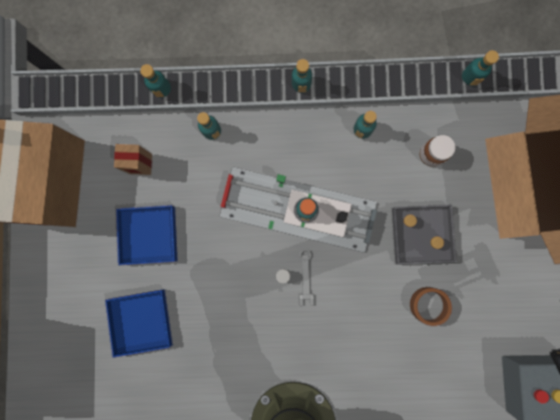

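The scene picture shows the orange cover on the bottle in the carrier at (272,218), and the top view shows it at (306,207). The other cup-shaped thing is the white one at top (283,277), which is the wrong colour. The blue trays are at top (147,235) and (140,323). The robot base is at about (293,415), so (147,235) is farther away and is the one meant. The handle is at top (342,217) and the red end block at (227,191), so rail +y points left in the image.

```bash
cat > m.py <<'E'
from h import *
t=dict(np.load("pics/top0.npz"));s=dict(np.load("pics/scene0.npz"))
def comps(d,lo,hi,amin=15):
    m=cv2.inRange(cv2.cvtColor(d["pixels"],cv2.COLOR_RGB2HSV),lo,hi)
    n,l,st,c=cv2.connectedComponentsWithStats(m); return [(c[i],st[i],l==i) for i in range(1,n) if st[i,4]>=amin]
def near(cs,p): return min(cs,key=lambda c:np.hypot(*(c[0]-p)))
for nm,lo,hi in(("blue",(105,120,60),(125,255,255)),("green",(50,100,50),(75,255,255)),("orange",(3,150,120),(14,255,255)),("red",(170,120,60),(180,255,255)),("black",(0,0,0),(180,255,38))):
    for n,d in(("top",t),("scene",s)):
        cs=comps(d,lo,hi,6)
        print(nm,n,[(c[0].round(1).tolist(),c[1][:5].tolist()) for c in cs if nm!="black" or c[1][4]<600 and 180<c[0][0]<380 and 150<c[0][1]<270])
# trays: outer outline at rim height, both blue ones
for c in comps(t,(105,120,60),(125,255,255),800):
    q=cv2.findContours(c[2].astype(np.uint8),0,2)[0][0].reshape(-1,2); w=onz(t,q,0.032)[:,:2].astype(np.float32)
    print("tray",c[0].round(),cv2.minAreaRect(w), "dist",np.hypot(*w.mean(0)))
# cover two views: centroids of mask -> closest point of rays (approx)
ct=near(comps(t,(3,150,120),(14,255,255)),(306,207))[0]; print("cover top@.154",onz(t,[ct],.154))
E
python3 m.py; python3 - <<'E'
import cv2,numpy as np
a=cv2.imread("pics/top0.png");cv2.imwrite("pics/c1.png",cv2.resize(a[155:265,200:390],None,fx=4.2,fy=4.2,interpolation=2))
E
```

```text
blue top [([146.0, 234.8], [117, 206, 60, 59, 3214]), ([138.3, 323.0], [106, 290, 66, 67, 3417])]
blue scene [([348.4, 118.1], [315, 95, 65, 49, 1637]), ([389.7, 164.7], [354, 137, 72, 58, 2189])]
green top [([280.7, 178.4], [278, 176, 7, 6, 35]), ([270.8, 224.3], [270, 222, 3, 6, 11])]
green scene [([297.4, 221.4], [296, 219, 4, 6, 17]), ([312.8, 241.8], [309, 239, 9, 7, 46]), ([277.9, 253.6], [277, 252, 3, 4, 7])]
orange top [([307.4, 206.4], [301, 200, 14, 14, 149])]
orange scene [([271.5, 214.2], [265, 209, 14, 12, 131])]
red top []
red scene []
black top []
black scene []
tray [146. 235.] ((0.5055056810379028, 0.371955931186676), (0.14853599667549133, 0.15325729548931122), 2.254289150238037) dist 0.60544944
tray [138. 323.] ((0.2767707407474518, 0.39227867126464844), (0.14846783876419067, 0.15342222154140472), 8.399588584899902) dist 0.47758996
cover top@.154 [[ 0.55648814 -0.05207042  0.154     ]]
```

View pics/c1.png

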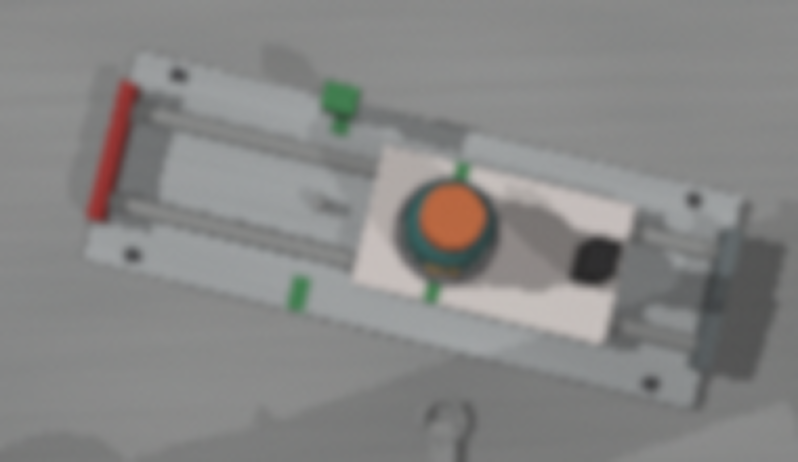

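The crop confirms the orange cover's top at crop (453,217), which is top-image (308,207). It stands over the nest, with the handle behind it at crop (597,260).

```bash
cat > r.py <<'E'
from h import *
t=dict(np.load("pics/top0.npz"))
P=lambda q:np.array(q,float)/4.2+[200,155]-0.38
c=onz(t,P([(140,53),(745,200),(695,405),(85,258)]),.01)[:,:2]
print("rail sides",[np.hypot(*(c[i]-c[i-1])).round(3) for i in range(4)],"centre",c.mean(0))
d=c[0]-c[1]+c[3]-c[2]; a=np.arctan2(-d[0],d[1]); ex=np.array([np.cos(a),np.sin(a)]);ey=np.array([-np.sin(a),np.cos(a)])
print("yaw",a); o=c.mean(0)
f=lambda q,z:(lambda w:print(q,z,"world",w.round(4),"rail",((w-o)@ex).round(4),((w-o)@ey).round(4)))(onz(t,P([q]),z)[0,:2])
for n,q,z in(("cover",(453,217),.154),("handle",(600,256),.128),("markA",(462,172),.038),("markB",(432,292),.038),("rmark",(299,294),.01),("sensor",(340,95),.087)): print(n,end=" ");f(q,z)
s=ctrl.get_state();R=cv2.Rodrigues(s["tool_rot"])[0];print(R.round(3).tolist(),"tool y ang",np.degrees(np.arctan2(R[1,1],R[0,1])),"want",np.degrees(a))
E
python3 r.py
```

```text
rail sides [np.float64(0.137), np.float64(0.399), np.float64(0.134), np.float64(0.4)] centre [ 0.56342018 -0.03218497]
yaw -0.2678825000349167
cover (453, 217) 0.154 world [ 0.5567 -0.0523] rail -0.0011 -0.0212
handle (600, 256) 0.128 world [ 0.534  -0.1372] rail -0.0006 -0.109
markA (462, 172) 0.038 world [ 0.5954 -0.0629] rail 0.039 -0.0211
markB (432, 292) 0.038 world [ 0.5207 -0.0418] rail -0.0387 -0.0206
rmark (299, 294) 0.01 world [0.5233 0.0426] rail -0.0585 0.0615
sensor (340, 95) 0.087 world [0.6388 0.0112] rail 0.0613 0.0618
[[0.93, 0.368, -0.001], [0.368, -0.93, 0.002], [-0.0, -0.002, -1.0]] tool y ang -68.40825656813911 want -15.348536657413856
```

send_rows(
  steps=[
    {"tz":-0.9,"grip":0.8},
    {"tz":-0.6,"turn":-1},
    {"turn":-1},
    {"turn":-1},
    {"turn":-1},
    {"turn":-1},
    {"turn":-1},
    {"turn":-0.63},
    {},
    {},
  ],
  newtons=8,
)

```text
validation failed for argument at $.st...
```

```bash
cat > go.py <<'E'
import sys
from h import *
s=ctrl.get_state();R=cv2.Rodrigues(s["tool_rot"])[0];g=np.array(list(map(float,sys.argv[1:4])))
print("t",s["time"],"pos",s["position"].round(4),"yang",np.degrees(np.arctan2(R[1,1],R[0,1])).round(2),"units",(R.T@(g-s["position"])/.06).round(3),"z",R[:,2].round(3),"grip",s["grip_width"],s["grip_force"],s["ft_force"].round(2))
E
python3 go.py .5567 -.0523 .29
```

```text
t 0.1 pos [ 0.239  -0.604   0.2356] yang -68.41 units [ 8.307 -6.602 -0.897] z [-0.001  0.002 -1.   ] grip 1.0027560429505475 0.0 [ 0.58 -1.04 -0.27]
```

send_rows(
  steps=[
    {"tx":0,"ty":0,"tz":-0.9,"turn":0,"grip":0.8},
    {"tx":0,"ty":0,"tz":-0.6,"turn":-1,"grip":0.8},
    {"tx":0,"ty":0,"tz":0,"turn":-1,"grip":0.8},
    {"tx":0,"ty":0,"tz":0,"turn":-1,"grip":0.8},
    {"tx":0,"ty":0,"tz":0,"turn":-1,"grip":0.8},
    {"tx":0,"ty":0,"tz":0,"turn":-1,"grip":0.8},
    {"tx":0,"ty":0,"tz":0,"turn":-1,"grip":0.8},
    {"tx":0,"ty":0,"tz":0,"turn":-0.63,"grip":0.8},
    {"tx":0,"ty":0,"tz":0,"turn":0,"grip":0.8},
    {"tx":0,"ty":0,"tz":0,"turn":0,"grip":0.8},
  ],
  newtons=8,
)

```text
time: 1.35
position: [0.2391, -0.6043, 0.3262]
tool_rot: [-2.5, -1.902, -0.0]
ft_force: [0.1, -0.4, -0.2]
grip_width: 0.802
grip_force: 0.0
```

```bash
python3 go.py .5567 -.0523 .29
```

```text
t 1.35 pos [ 0.2391 -0.6043  0.3262] yang -15.46 units [10.278  2.65   0.607] z [-0.  0. -1.] grip 0.8022289732501252 0.0 [ 0.11 -0.35 -0.25]
```

send_rows(
  steps=[
    {"tx":0.93,"ty":0.24,"tz":0,"turn":0,"grip":0.8},
    {"tx":0.93,"ty":0.24,"tz":0,"turn":0,"grip":0.8},
    {"tx":0.93,"ty":0.24,"tz":0,"turn":0,"grip":0.8},
    {"tx":0.93,"ty":0.24,"tz":0,"turn":0,"grip":0.8},
    {"tx":0.93,"ty":0.24,"tz":0,"turn":0,"grip":0.8},
    {"tx":0.93,"ty":0.24,"tz":0,"turn":0,"grip":0.8},
    {"tx":0.93,"ty":0.24,"tz":0,"turn":0,"grip":0.8},
    {"tx":0.93,"ty":0.24,"tz":0,"turn":0,"grip":0.8},
    {"tx":0.93,"ty":0.24,"tz":0,"turn":0,"grip":0.8},
    {"tx":0.93,"ty":0.24,"tz":0,"turn":0,"grip":0.8},
    {"tx":0.93,"ty":0.24,"tz":0,"turn":0,"grip":0.8},
    {"tx":0,"ty":0,"tz":0,"turn":0,"grip":0.8},
  ],
)

```text
time: 2.85
position: [0.5557, -0.0482, 0.3266]
tool_rot: [-2.489, -1.914, -0.004]
ft_force: [0.2, -1.0, -0.6]
grip_width: 0.801
grip_force: 0.0
```

```bash
python3 go.py .5567 -.0523 .132; python3 - <<'E'
from h import *
s,d=grab("wrist","pics/w1.png"); d=dict(np.load("pics/w1.npz"));T=wT(d)
m=cv2.inRange(cv2.cvtColor(d["pixels"],cv2.COLOR_RGB2HSV),(3,130,80),(15,255,255))
n,l,st,c=cv2.connectedComponentsWithStats(m)
for i in range(1,n):
    if st[i,4]>60: print(c[i],st[i],onz(d,[c[i]],.154,T))
print(T.round(3).tolist())
E
```

```text
t 2.85 pos [ 0.5557 -0.0482  0.3266] yang -14.86 units [-0.071  0.033  3.243] z [ 0.001  0.003 -1.   ] grip 0.8005197372329035 0.0 [ 0.25 -0.96 -0.58]
[281.35185185 195.6875    ] [ 263  174   38   44 1296] [[ 0.55774736 -0.04921481  0.154     ]]
[[0.966, -0.247, -0.071, 0.576], [-0.257, -0.929, -0.266, 0.024], [-0.0, 0.275, -0.961, 0.473], [0.0, 0.0, 0.0, 1.0]]
```

View pics/w1.png

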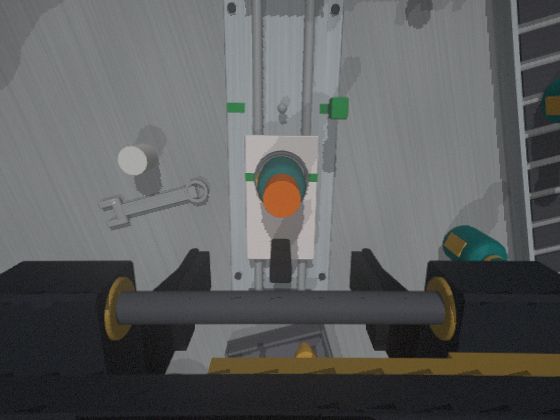

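The wrist view shows the orange cover top at (282,197), centred between the fingers. The ray gives (0.557, -0.050), against (0.557, -0.052) from the top camera.

send_rows(
  steps=[
    {"tx":-0.05,"ty":0.02,"tz":0.8,"turn":0,"grip":0.8},
    {"tx":0,"ty":0,"tz":0.8,"turn":0,"grip":0.8},
    {"tx":0,"ty":0,"tz":0.8,"turn":0,"grip":0.8},
    {"tx":0,"ty":0,"tz":0.5,"turn":0,"grip":0.8},
    {"tx":0,"ty":0,"tz":0.3,"turn":0,"grip":0.8},
    {"tx":0,"ty":0,"tz":0,"turn":0,"grip":0.8},
  ],
)

```text
time: 3.65
position: [0.5541, -0.0589, 0.1338]
tool_rot: [-2.499, -1.902, 0.003]
ft_force: [0.4, -0.6, 1.3]
grip_width: 0.798
grip_force: 0.0
```

```bash
python3 go.py .5570 -.0515 .133
```

```text
t 3.65 pos [ 0.5541 -0.0589  0.1338] yang -15.47 units [0.131 0.013 0.012] z [-0.002 -0.    -1.   ] grip 0.7981886297634433 0.0 [ 0.37 -0.62  1.29]
```

send_rows(
  steps=[
    {"tx":0.12,"ty":0.01,"tz":0,"turn":0,"grip":0.8},
    {"tx":0,"ty":0,"tz":0,"turn":0,"grip":0.6},
    {"tx":0,"ty":0,"tz":0,"turn":0,"grip":0.2},
    {"tx":0,"ty":0,"tz":0,"turn":0,"grip":0.2},
    {"tx":0,"ty":0,"tz":0,"turn":0,"grip":0.2},
    {"tx":0,"ty":0,"tz":0,"turn":0,"grip":0.2},
  ],
  newtons=8,
)

```text
time: 4.4
position: [0.5574, -0.0511, 0.1346]
tool_rot: [2.499, 1.904, -0.0]
ft_force: [-0.7, -1.3, 0.3]
grip_width: 0.4
grip_force: 8.0
```

```bash
python3 go.py .5570 -.0515 .133
```

```text
t 4.4 pos [ 0.5574 -0.0511  0.1346] yang -15.38 units [-0.008 -0.005  0.027] z [ 0. -0. -1.] grip 0.39957545372852105 7.999689460193622 [-0.69 -1.29  0.3 ]
```

send_rows(
  steps=[
    {"tx":0,"ty":0,"tz":-0.2,"turn":0,"grip":0.2},
    {"tx":0,"ty":0,"tz":-0.3,"turn":0,"grip":0.2},
    {"tx":0,"ty":0,"tz":-0.4,"turn":0,"grip":0.2},
    {"tx":0,"ty":0,"tz":-0.4,"turn":0,"grip":0.2},
    {"tx":0,"ty":0,"tz":-0.4,"turn":0,"grip":0.2},
    {"tx":0,"ty":0,"tz":0,"turn":0,"grip":0.2},
  ],
)

```text
time: 5.15
position: [0.559, -0.0508, 0.2398]
tool_rot: [2.495, 1.902, 0.006]
ft_force: [0.4, 0.0, -0.4]
grip_width: 0.405
grip_force: 8.0
```

```bash
python3 go.py .506 .368 .2346; python3 - <<'E'
from h import *
s,d=grab("scene","pics/s2.png"); cv2.imwrite("pics/s2c.png",cv2.resize(d["pixels"][120:280,190:350,::-1],None,fx=3.5,fy=3.5))
E
```

```text
t 5.15 pos [ 0.559  -0.0508  0.2398] yang -15.37 units [ 6.496 -2.702  0.073] z [ 0.005 -0.001 -1.   ] grip 0.4046062320513954 7.99954265587985 [ 0.38  0.   -0.37]
```

View pics/s2c.png

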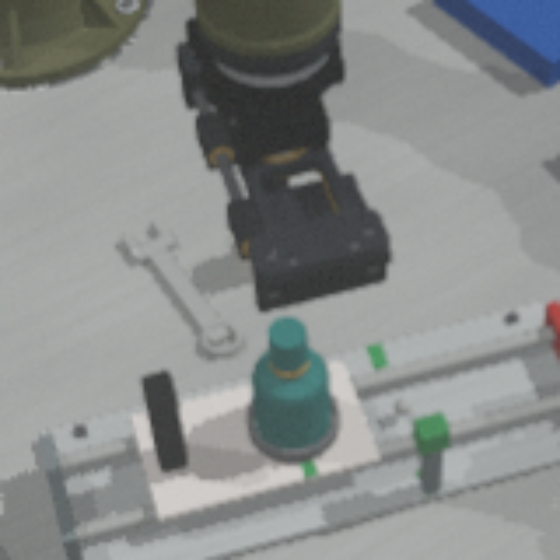

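send_rows(
  steps=[
    {"tx":0.4,"ty":-0.17,"tz":0,"turn":0,"grip":0.2},
    {"tx":0.82,"ty":-0.34,"tz":0,"turn":0,"grip":0.2},
    {"tx":0.82,"ty":-0.34,"tz":0,"turn":0,"grip":0.2},
    {"tx":0.82,"ty":-0.34,"tz":0,"turn":0,"grip":0.2},
    {"tx":0.82,"ty":-0.34,"tz":0,"turn":0,"grip":0.2},
    {"tx":0.82,"ty":-0.34,"tz":0,"turn":0,"grip":0.2},
    {"tx":0.82,"ty":-0.34,"tz":0,"turn":0,"grip":0.2},
    {"tx":0.82,"ty":-0.34,"tz":0,"turn":0,"grip":0.2},
    {"tx":0.42,"ty":-0.17,"tz":0,"turn":0,"grip":0.2},
    {"tx":0,"ty":0,"tz":0,"turn":0,"grip":0.2},
    {"tx":0,"ty":0,"tz":0,"turn":0,"grip":0.2},
  ],
)

```text
time: 6.58
position: [0.5046, 0.3705, 0.2356]
tool_rot: [2.499, 1.903, -0.003]
ft_force: [-0.1, 0.5, 0.4]
grip_width: 0.399
grip_force: 8.0
```

```bash
python3 go.py .506 .372 .0265; python3 - <<'E'
from h import *
s,d=grab("scene","pics/s3.png"); cv2.imwrite("pics/s3c.png",cv2.resize(d["pixels"][60:240,290:500,::-1],None,fx=3.3,fy=3.3))
E
```

```text
t 6.575 pos [0.5046 0.3705 0.2356] yang -15.41 units [0.036 0.017 3.485] z [-0.001 -0.002 -1.   ] grip 0.39926969704208687 7.999652234379937 [-0.09  0.47  0.4 ]
```

View pics/s3c.png

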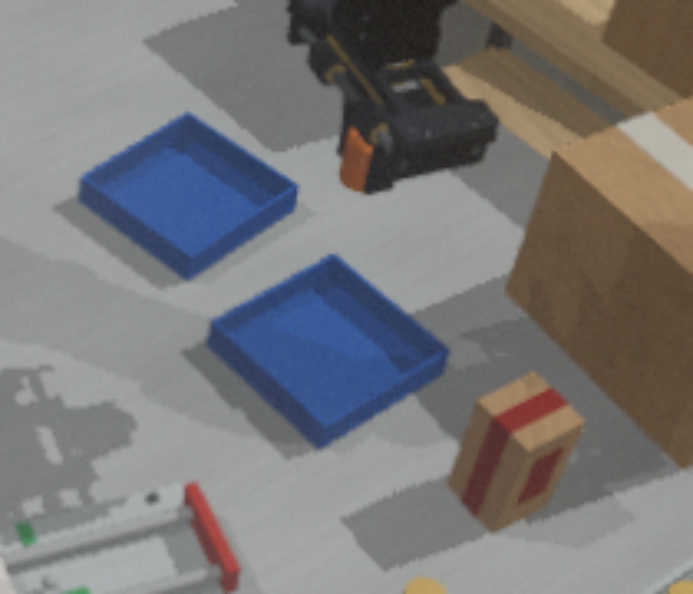

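The cover is in the gripper at crop (355,160), upright and above the farther tray.

send_rows(
  steps=[
    {"tx":0.03,"ty":0.02,"tz":0.5,"turn":0,"grip":0.2},
    {"tx":0,"ty":0,"tz":0.8,"turn":0,"grip":0.2},
    {"tx":0,"ty":0,"tz":0.8,"turn":0,"grip":0.2},
    {"tx":0,"ty":0,"tz":0.6,"turn":0,"grip":0.2},
    {"tx":0,"ty":0,"tz":0.4,"turn":0,"grip":0.2},
    {"tx":0,"ty":0,"tz":0.2,"turn":0,"grip":0.2},
    {"tx":0,"ty":0,"tz":0,"turn":0,"grip":0.2},
    {"tx":0,"ty":0,"tz":0,"turn":0,"grip":0.2},
  ],
)

```text
time: 7.62
position: [0.5069, 0.3734, 0.0398]
tool_rot: [2.499, 1.903, 0.003]
ft_force: [0.2, 0.1, 0.3]
grip_width: 0.405
grip_force: 8.0
```

```bash
python3 go.py .506 .372 .0255
```

```text
t 7.625 pos [0.5069 0.3734 0.0398] yang -15.4 units [-0.028 -0.009  0.238] z [ 0.002  0.001 -1.   ] grip 0.40506522331549766 7.99985153131729 [0.23 0.06 0.35]
```

send_rows(
  steps=[
    {"tx":0,"ty":0,"tz":0.15,"turn":0,"grip":0.2},
    {"tx":0,"ty":0,"tz":0.06,"turn":0,"grip":0.2},
    {"tx":0,"ty":0,"tz":0.02,"turn":0,"grip":0.2},
    {"tx":0,"ty":0,"tz":0,"turn":0,"grip":0.2},
    {"tx":0,"ty":0,"tz":0,"turn":0,"grip":0.2},
  ],
)

```text
time: 8.25
position: [0.5061, 0.3731, 0.0254]
tool_rot: [2.498, 1.904, -0.001]
ft_force: [-1.2, -1.4, 5.2]
grip_width: 0.401
grip_force: 8.0
```

```bash
python3 go.py .506 .372 .0255
```

```text
t 8.25 pos [0.5061 0.3731 0.0254] yang -15.37 units [-0.017  0.003 -0.001] z [ 0.    -0.001 -1.   ] grip 0.4013773172410076 8.000216390364585 [-1.21 -1.41  5.24]
```

Contact at 5 N upward means the cover is on the tray floor. I'll open slowly, wait, then rise.

send_rows(
  steps=[
    {"tx":0,"ty":0,"tz":0,"turn":0,"grip":0.5},
    {"tx":0,"ty":0,"tz":0,"turn":0,"grip":0.65},
    {"tx":0,"ty":0,"tz":0,"turn":0,"grip":0.75},
    {"tx":0,"ty":0,"tz":0,"turn":0,"grip":0.75},
    {"tx":0,"ty":0,"tz":-0.3,"turn":0,"grip":0.75},
    {"tx":0,"ty":0,"tz":-0.6,"turn":0,"grip":0.75},
    {"tx":0,"ty":0,"tz":-0.8,"turn":0,"grip":0.75},
    {"tx":0,"ty":0,"tz":-0.9,"turn":0,"grip":0.75},
    {"tx":0,"ty":0,"tz":-0.9,"turn":0,"grip":0.75},
    {"tx":0,"ty":0,"tz":0,"turn":0,"grip":0.75},
  ],
)

```text
time: 9.5
position: [0.5074, 0.3758, 0.2414]
tool_rot: [2.498, 1.905, 0.016]
ft_force: [-0.6, -0.7, 0.0]
grip_width: 0.755
grip_force: 0.0
```

```bash
python3 go.py .534 -.1372 .235; python3 - <<'E'
from h import *
s,d=grab("wrist","pics/w2.png"); s,e=grab("scene","pics/s4.png")
c=lambda a:cv2.resize(a,(400,300))
cv2.imwrite("pics/j4.png",np.hstack([c(d["pixels"]),c(e["pixels"][60:270,220:500])])[:,:,::-1])
E
```

```text
t 9.5 pos [0.5074 0.3758 0.2414] yang -15.34 units [-8.129  2.688  0.061] z [ 0.009  0.006 -1.   ] grip 0.7546240346775451 0.0 [-0.62 -0.74  0.03]
```

View pics/j4.png

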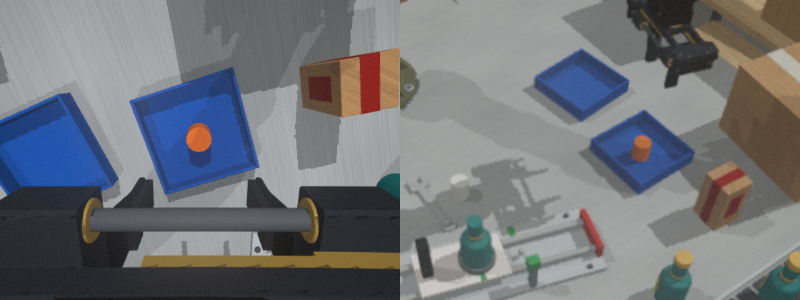

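Both views show the cover standing upright in the middle of the farther blue tray (wrist half (198,138), scene half (642,150)). The bottle is still in its nest, so I'll go to the handle next.

send_rows(
  steps=[
    {"tx":-0.8,"ty":0.27,"tz":0,"turn":0,"grip":0.75},
    {"tx":-0.8,"ty":0.27,"tz":0,"turn":0,"grip":0.75},
    {"tx":-0.8,"ty":0.27,"tz":0,"turn":0,"grip":0.75},
    {"tx":-0.8,"ty":0.27,"tz":0,"turn":0,"grip":0.75},
    {"tx":-0.8,"ty":0.27,"tz":0,"turn":0,"grip":0.75},
    {"tx":-0.8,"ty":0.27,"tz":0,"turn":0,"grip":0.75},
    {"tx":-0.8,"ty":0.27,"tz":0,"turn":0,"grip":0.75},
    {"tx":-0.8,"ty":0.27,"tz":0,"turn":0,"grip":0.75},
    {"tx":-0.8,"ty":0.27,"tz":0,"turn":0,"grip":0.75},
    {"tx":-0.9,"ty":0.27,"tz":0,"turn":0,"grip":0.75},
    {"tx":0,"ty":0,"tz":0,"turn":0,"grip":0.75},
    {"tx":0,"ty":0,"tz":0,"turn":0,"grip":0.75},
  ],
)

```text
time: 11.1
position: [0.5327, -0.1376, 0.2335]
tool_rot: [-2.496, -1.903, 0.001]
ft_force: [-0.3, 0.6, 0.1]
grip_width: 0.752
grip_force: 0.0
```

```bash
python3 go.py .5335 -.138 .105
```

```text
t 11.1 pos [ 0.5327 -0.1376  0.2335] yang -15.37 units [-0.005  0.021  2.141] z [-0.002  0.002 -1.   ] grip 0.7521202499742972 0.0 [-0.3   0.57  0.15]
```

send_rows(
  steps=[
    {"tx":0,"ty":0.02,"tz":0.6,"turn":0,"grip":0.75},
    {"tx":0,"ty":0,"tz":0.7,"turn":0,"grip":0.75},
    {"tx":0,"ty":0,"tz":0.5,"turn":0,"grip":0.75},
    {"tx":0,"ty":0,"tz":0.3,"turn":0,"grip":0.75},
    {"tx":0,"ty":0,"tz":0,"turn":0,"grip":0.75},
    {"tx":0,"ty":0,"tz":0,"turn":0,"grip":0.5},
    {"tx":0,"ty":0,"tz":0,"turn":0,"grip":0.15},
    {"tx":0,"ty":0,"tz":0,"turn":0,"grip":0.15},
    {"tx":0,"ty":0,"tz":0,"turn":0,"grip":0.15},
    {"tx":0,"ty":0,"tz":0,"turn":0,"grip":0.15},
    {"tx":0,"ty":0,"tz":0,"turn":0,"grip":0.15},
  ],
  newtons=20,
)

```text
time: 12.48
position: [0.5324, -0.1382, 0.1087]
tool_rot: [-2.496, -1.902, 0.006]
ft_force: [-6.2, 1.8, 6.4]
grip_width: 0.274
grip_force: 20.0
```

```bash
python3 go.py .5552 -.0594 .108
```

```text
t 12.475 pos [ 0.5324 -0.1382  0.1087] yang -15.38 units [1.367 0.019 0.01 ] z [-0.005  0.001 -1.   ] grip 0.274031713383517 19.97853191952661 [-6.18  1.81  6.38]
```

send_rows(
  steps=[
    {"tx":0.04,"ty":0,"tz":0,"turn":0,"grip":0.15},
    {"tx":0.08,"ty":0,"tz":0,"turn":0,"grip":0.15},
    {"tx":0.12,"ty":0,"tz":0,"turn":0,"grip":0.15},
    {"tx":0.16,"ty":0,"tz":0,"turn":0,"grip":0.15},
    {"tx":0.16,"ty":0,"tz":0,"turn":0,"grip":0.15},
    {"tx":0.16,"ty":0,"tz":0,"turn":0,"grip":0.15},
    {"tx":0.16,"ty":0,"tz":0,"turn":0,"grip":0.15},
    {"tx":0.14,"ty":0,"tz":0,"turn":0,"grip":0.15},
    {"tx":0.1,"ty":0,"tz":0,"turn":0,"grip":0.15},
    {"tx":0.06,"ty":0,"tz":0,"turn":0,"grip":0.15},
    {"tx":0,"ty":0,"tz":0,"turn":0,"grip":0.15},
    {"tx":0,"ty":0,"tz":0,"turn":0,"grip":0.15},
  ],
)

```text
time: 13.98
position: [0.5501, -0.0742, 0.1087]
tool_rot: [-2.5, -1.901, 0.014]
ft_force: [-8.7, -4.4, 7.6]
grip_width: 0.277
grip_force: 20.0
```

```bash
python3 go.py .5544 -.0594 .108; python3 - <<'E'
from h import *
s,d=grab("wrist","pics/w5.png"); print(d["pixels"].shape)
d=dict(np.load("pics/w5.npz"));T=wT(d)
m=cv2.inRange(cv2.cvtColor(d["pixels"],cv2.COLOR_RGB2HSV),(45,90,40),(78,255,255))
n,l,st,c=cv2.connectedComponentsWithStats(m)
o=np.array([.5634,-.0322]);a=-.2679;ex=np.array([np.cos(a),np.sin(a)]);ey=np.array([-np.sin(a),np.cos(a)])
for i in range(1,n):
    if st[i,4]>25:
        for z in(.01,.038,.087):
            w=onz(d,[c[i]],z,T)[0,:2]-o; print(c[i].round(1),st[i,4],z,(w@ex).round(4),(w@ey).round(4))
cv2.imwrite("pics/w5c.png",cv2.resize(d["pixels"][0:300,:,::-1],(800,430)))
E
```

```text
t 13.975 pos [ 0.5501 -0.0742  0.1087] yang -15.5 units [0.256 0.003 0.01 ] z [-0.007 -0.005 -1.   ] grip 0.27662767453030135 19.98782515525818 [-8.72 -4.42  7.58]
(420, 560, 3)
[413.1  38.2] 2928 0.01 0.0816 0.0722
[413.1  38.2] 2928 0.038 0.0723 0.0676
[413.1  38.2] 2928 0.087 0.0561 0.0596
[186.7  59.5] 582 0.01 -0.06 0.0609
[186.7  59.5] 582 0.038 -0.0531 0.0576
[186.7  59.5] 582 0.087 -0.041 0.0519
[364.9  59.4] 220 0.01 0.0527 0.0605
[364.9  59.4] 220 0.038 0.0467 0.0573
[364.9  59.4] 220 0.087 0.0362 0.0516
[209.5  83.8] 261 0.01 -0.0466 0.0465
[209.5  83.8] 261 0.038 -0.0412 0.0449
[209.5  83.8] 261 0.087 -0.0318 0.042
[350.5  83.6] 287 0.01 0.0445 0.0463
[350.5  83.6] 287 0.038 0.0395 0.0447
[350.5  83.6] 287 0.087 0.0306 0.0419
```

View pics/w5c.png

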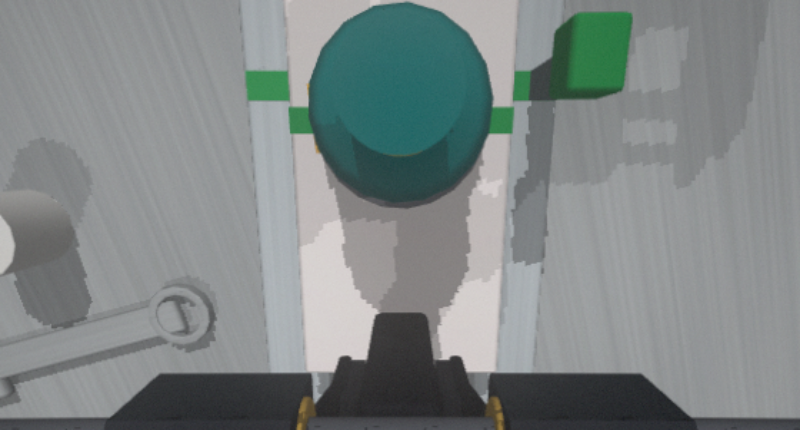

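The wrist view shows the carrier marks at crop y≈120 and the rail marks at y≈85. About 16 mm remains, and the bottle is upright.

send_rows(
  steps=[
    {"tx":0.05,"ty":0,"tz":0,"turn":0,"grip":0.15},
    {"tx":0.05,"ty":0,"tz":0,"turn":0,"grip":0.15},
    {"tx":0.05,"ty":0,"tz":0,"turn":0,"grip":0.15},
    {"tx":0.05,"ty":0,"tz":0,"turn":0,"grip":0.15},
    {"tx":0.03,"ty":0,"tz":0,"turn":0,"grip":0.15},
    {"tx":0,"ty":0,"tz":0,"turn":0,"grip":0.15},
    {"tx":0,"ty":0,"tz":0,"turn":0,"grip":0.15},
  ],
)

```text
time: 14.9
position: [0.5546, -0.0581, 0.1086]
tool_rot: [-2.498, -1.902, 0.009]
ft_force: [-7.2, -1.2, 5.6]
grip_width: 0.279
grip_force: 20.0
```

```bash
cat > g.py <<'E'
from h import *
import sys
f="pics/"+sys.argv[1]+".png";grab("wrist",f);d=dict(np.load(f[:-4]+".npz"));T=wT(d)
m=cv2.inRange(cv2.cvtColor(d["pixels"],cv2.COLOR_RGB2HSV),(45,90,40),(78,255,255))
n,l,st,c=cv2.connectedComponentsWithStats(m)
o=np.array([.5634,-.0322]);a=-.2679;ex=np.array([np.cos(a),np.sin(a)]);ey=np.array([-np.sin(a),np.cos(a)])
for i in range(1,n):
    if st[i,4]>25: print(c[i].round(1),st[i],[( ((w:=onz(d,[c[i]],z,T)[0,:2]-o)@ex).round(4),(w@ey).round(4)) for z in(.01,.038)])
E
python3 go.py .5544 -.0594 .108; python3 g.py w6
```

```text
t 14.9 pos [ 0.5546 -0.0581  0.1086] yang -15.42 units [-0.021  0.003  0.011] z [-0.006 -0.002 -1.   ] grip 0.2787405442854556 19.97770795373981 [-7.2  -1.21  5.56]
[409.   78.6] [ 382   52   55   53 2562] [(np.float64(0.0817), np.float64(0.0661)), (np.float64(0.0724), np.float64(0.064))]
[195.5  86.7] [175  76  45  22 793] [(np.float64(-0.0558), np.float64(0.0616)), (np.float64(-0.0494), np.float64(0.0601))]
[355.7  86. ] [342  76  28  22 481] [(np.float64(0.048), np.float64(0.0619)), (np.float64(0.0425), np.float64(0.0604))]
```

The marks have merged and the carrier moved 16.7 mm on a 13.8 mm command, so the detent drew it in. I'll release and rise.

send_rows(
  steps=[
    {"tx":0,"ty":0,"tz":0,"turn":0,"grip":0.4},
    {"tx":0,"ty":0,"tz":0,"turn":0,"grip":0.6},
    {"tx":0,"ty":0,"tz":0,"turn":0,"grip":0.7},
    {"tx":0,"ty":0,"tz":0,"turn":0,"grip":0.7},
    {"tx":0,"ty":0,"tz":-0.4,"turn":0,"grip":0.7},
    {"tx":0,"ty":0,"tz":-0.8,"turn":0,"grip":0.7},
    {"tx":0,"ty":0,"tz":-0.8,"turn":0,"grip":0.7},
    {"tx":0,"ty":0,"tz":0,"turn":0,"grip":0.7},
    {"tx":0,"ty":0,"tz":0,"turn":0,"grip":0.7},
    {"tx":0,"ty":0,"tz":0,"turn":0,"grip":0.7},
  ],
)

```text
time: 16.2
position: [0.5561, -0.0571, 0.2272]
tool_rot: [-2.497, -1.903, 0.003]
ft_force: [-0.7, 0.1, -0.4]
grip_width: 0.698
grip_force: 0.0
```

```bash
python3 go.py .5544 -.0594 .108; python3 g.py w7; python3 - <<'E'
from h import *
a=cv2.imread("pics/w7.png"); s,e=grab("scene","pics/s7.png")
cv2.imwrite("pics/j7.png",np.hstack([cv2.resize(a[60:300,150:470],(400,300)),cv2.resize(e["pixels"][100:310,180:460,::-1],(400,300))]))
E
```

```text
t 16.2 pos [ 0.5561 -0.0571  0.2272] yang -15.37 units [-0.043 -0.012  1.986] z [-0.003  0.    -1.   ] grip 0.6981292321678761 0.0 [-0.74  0.11 -0.39]
[355.6  93.6] [342  79  27  30 730] [(np.float64(0.0731), np.float64(0.0637)), (np.float64(0.0676), np.float64(0.0626))]
[223.9  96.2] [209  90  32  13 364] [(np.float64(-0.0544), np.float64(0.0615)), (np.float64(-0.0502), np.float64(0.0606))]
[328.2  96.5] [317  91  22  13 247] [(np.float64(0.0468), np.float64(0.0612)), (np.float64(0.0433), np.float64(0.0603))]
```

View pics/j7.png

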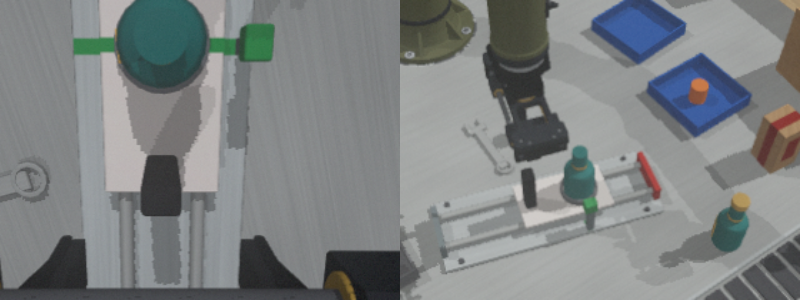

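The carrier marks line up with the rail marks (left half, y≈45). The bottle is upright, the cover stands in the blue tray (right half, (698,92)), and the gripper is clear.

```bash
python3 -c "
from bench import ctrl
print(ctrl.close_job())"
```

```text
the job is handed in; nothing more can be done
None
```

The job is handed in, though no verdict came back: the last pictures show the orange cover standing open side down in the farther blue tray, the carrier's green marks lined up with the station's, the bottle upright in its nest, and the gripper clear of everything.

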